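Snap a trigger-pad cap home on a synthesizer module with a seating tool

ROBOT

A 6-joint arm with a two-finger parallel gripper is mounted at the origin on the work surface. World frame = base frame: x ahead of the robot, y to its left, z up, the work surface at z = 0. Lengths are in m, angles in rad, forces in N, time in s.
With the tool pointing down it reaches from about 0.325 to 1 m from the base axis. Payload 5.1 kg.
Tool frame: the origin (TCP) lies on the centre line of the jaws, within the pads' length; the fingertips stand 22 mm ahead of it and the grasp point (between the pads) lies 3 mm ahead of it; z points along the fingers, y is the line along which they close (so a half turn about z gives the same grasp; the last joint's range is limited). The gripper opens to 85 mm and grips with 20 to 120 N. Pads are 22 mm wide; open, the fingers measure 114 mm over their backs; the gripper's body (76 mm by 85 mm) begins 54 mm behind the grasp point. The pads swing forward as they close: fully open they stand 13 mm farther back than shut.
Start: joints at [1.183, 0.124, 1.65, -0, 1.367, -0.083], TCP at [0.195, 0.62, 0.253] pointing down, gripper open.
Joint ranges: [-2.61, 2.61], [-1.02, 2.33], [0.03, 2.71], [-1.35, 4.49], [0.32, 2.68], [-2.91, 2.91]. Speed limits (rad/s): [2.57, 2.57, 3.14, 3.14, 3.14, 3.14].

INTERFACE

Orientations are given as a unit quaternion [w, x, y, z].
In Python, from rig import status, cams, arm gives the robot as it stands.
- The arm moves only by the shell command python3 -m creep 'ROWS' [FORCE]. ROWS is JSON, a list of rows, each an object with "xyz": the shift along the tool's x, y, z in m, a list of three; "twist": the turn about the tool's z in degrees; "jaw": the opening, from 0 (shut) to 1 (fully open). A call has 1 to 5 rows; each row is the pose to reach, as a shift and turn from the pose commanded when the call began, along the tool's axes at that moment; what a row does not reach only later rows make up. A row lasts 1/8 s, in which the tool goes at most 62.5 mm and 10.7 degrees, less where a joint would pass 70% of its speed; a pose out of reach is approached as far as the arm can. A call with a gripper value outside its range is refused whole. The fingers move at their own pace and stop on an object; FORCE is the grip in N (left out, the last holds). Time passes only in rows, so rows that repeat a pose let the fingers close. It gives the time, the measured TCP pose, the force, the opening and the grip force at its end, in the units of the state.
- status.get_obs(): the state, without advancing time (a new reading comes with each control period).
- cams.snapshot(name): name is "scene" or "top"; returns the picture (420x560x3 uint8, blue, green, red); there is no depth.
- cams.camera_model(name): a dict with "mtx" (3x3 intrinsics, pixels), "dist_coeffs" ([k1, k2, p1, p2, k3] as OpenCV has them; the pictures are not rectified), "xyz" and "rotation" of the camera in the world. Camera axes: x right, y down, z forward; pixel columns grow to the right and rows downward; lengths in m; the calibration is good to about 2 mm. A picture is of the moment at which its call begins. camera_model takes no time and is no camera call.
- arm.sign_off(): hands the job in; it is judged then, once.
The state is a dict: "clock": time; "q": joint angles; "dq": joint speeds; "joint_torque": joint torques, N m; "tool_pos": TCP position; "ee_rot": TCP orientation; "wrist_force": force on the tool from outside, world axes, zero at the start; "torque": the same for the moment, N m; "opening": opening from 0.0 (shut) to 1.0 (fully open); "gripper_force": force on a finger pad.
Only numpy, scipy, OpenCV 4.12 (cv2) and the standard library are available. Lean on these libraries where they do the work, as an engineer would, in place of code of your own. Each camera call takes 0.05 s, during which the arm holds its last target. There are 200 camera calls.

TASK

One of the three collars on the synthesizer module's panel has a round black cap standing loosely on it: take the wooden-handled seating tool from its tray, set its hollow foot squarely over that cap and press straight down until the cap clicks fully home; then bed it by holding it down with about 20 N for half a second. Never press with more than 25 N, never cock the cap or push it with the fingers. Then stand the tool upright in its tray again, let go of it, and leave everything else on the bench where it lies.

Things in the scene. Friction and masses are not known exactly. Their poses are not given: they have to be found in the camera images.
- tool_grip (a point): Seating tool, loose, 105 mm tall, 0.11 to 0.23 kg, standing on its foot in the tray. Point on its axis in the round wooden handle, 72 mm above the foot's lower rim; z axis = tool's axis, up. Handle 26 mm diameter, from 47 to 105 mm above the rim; a 42 mm wide flange (42 to 47 mm) is below it. Round, so any grasp yaw will do.
- tool_foot (a point): Centre of the tool's foot at the level of its lower rim (72 mm below tool_grip on the axis). Steel foot 40 mm diameter, hollow underneath: round recess 32 mm diameter, 4 mm deep, with a flat floor that presses on the cap while the rim surrounds it.
- tray_floor (a point): Grey square open tray, fixed to the bench, 100 x 100 mm outside, walls 4 mm thick, rim 10 mm above the inner floor. This point is the centre of the inner floor.
- collar_base (a point): The place with the cap: centre of the top face of its 46 mm square dark steel plate on the module's panel (top face 48 mm above the bench), on the axis of collar and cap. The bare-metal collar, 34 mm diameter, ends 6 to 26 mm above this point: the height differs each time and is not measured, so feel for it.
- socket: That place as a body (plate, collar, cap); origin 3 mm below collar_base. Cap: black disc 28 mm diameter, 6 mm thick, top edge bevelled; its flat top is 11 mm above the collar's top as found (17 to 37 mm above collar_base), 6 mm when home. Two other places 75 mm apart in the row have a hollow collar without cap, 10 mm high. A row of knobs 14 mm high lies 65 mm beyond.
- cap (a joint): Cap's travel, m: 0 = as found, 0.005 = home. Snap fit: resistance grows to about 15 N after 1.3 mm, falls to nothing at 3 mm, then the cap jumps home by itself (the click: the force drops at once) and stays; beyond that is a hard stop where the force rises steeply.
- rock_x (a joint): Rocking of the cap about the socket's x axis, rad, 0 = level. Rocks by about 1 rad per N m when pressed off centre.
- rock_y (a joint): Rocking of the cap about the socket's y axis, rad, 0 = level, likewise.
- tool: The seating tool as a body; origin at the centre of the foot's underside, z along its axis, up.
- screwdriver_mid (a point): Bystander: screwdriver lying on the bench, its origin.
- spare_cap_mid (a point): Bystander: spare black cap, 28 mm diameter, 16 mm tall, lying on the bench; its centre.
- spare_knob_mid (a point): Bystander: spare black knob, 24 mm diameter, 18 mm tall, on the bench; its centre.
- nut_mid (a point): Bystander: steel ring nut, 24 mm diameter, 6 mm tall; its centre.
- screw_jar_mid (a point): Bystander: clear jar with steel lid, 54 mm diameter, 55 mm tall; its centre.
- mug_mid (a point): Bystander: white mug, 80 mm diameter, 90 mm tall; its centre.
- blank_panel_mid (a point): Bystander: bare metal blank panel, 128 x 40 x 6 mm, lying flat; its centre.
There are look-alikes about, which are no part of the job. Leave any green look-alike of the tool alone. What is meant by the part that bears tray_floor is not pink, and is the smaller of those in its own colour.

How it is judged:
On the way, in this order (a step that is already met when the one before it is completed fails the run):
1. the seating tool is lifted clear of its tray (height (world z) of tool_foot above 0.04 m), for 0.2 s.
2. the cap is home and is held down by the upright tool with at least 14 N (value of joint cap above 0.0043 m and horizontal distance between tool_foot and collar_base below 0.008 m and angle between tool_foot's own z axis and vertical below 0.12 rad and contact force between tool and socket above 14 N), for 0.3 s.
At the end, for the whole second after the job is handed in: The cap is within 0.7 mm of fully home, and the seating tool stands upright (within 0.1 rad) on the floor of its tray (within 45 mm of its centre, foot within 4 mm of the floor), at rest and released (value of joint cap above 0.0043 m and angle between tool_foot's own z axis and vertical below 0.1 rad and horizontal distance between tool_foot and tray_floor below 0.045 m and z of tool_foot in the frame of tray_floor below 0.004 m and linear speed of tool below 0.02 m/s and contact force between tool and the fingers below 0.1 N); the robot touches nothing.
It fails at once if the tool pressed on the socket or its cap with more than 27 N (contact force between tool and socket above 27 N).
It fails at once if the cap cocked by more than 0.13 rad (value of joint any of rock_x, rock_y above 0.13 rad or value of joint any of rock_x, rock_y below -0.13 rad).
It fails at once if the fingers pushed on the cap or its collar (contact force between the fingers and socket above 2 N).
It fails at once if a bystander was moved by more than 20 mm (distance of any of screwdriver_mid, spare_cap_mid, spare_knob_mid, nut_mid, screw_jar_mid, mug_mid, blank_panel_mid from where it was at the start of the episode above 0.02 m).
It also fails if it takes over 61 s, if anything falls off the work surface, if the arm or the gripper's body presses on something with over 40 N, if the wrist force passes 120 N, or if a joint passes its speed limit or range.

## Working session

There is one attempt and no reset: what is moved stays moved. The work goes in short steps, Python scripts to look and compute and a shell command to move; the robot and the scene stay as the last step left them, time stands still between calls to the robot, and variables do not carry over. Pictures are saved under pics/ and viewed, at most 10 in all, crops included, and the job is handed in when it is done.

```bash
mkdir -p pics; ls
python3 - <<'E'
from rig import status,cams
import cv2
for n in("scene","top"):
    cv2.imwrite(f"pics/{n}0.png",cams.snapshot(n)); m=cams.camera_model(n); print(n,m)
print(status.get_obs())
E
```

```text
pics
scene {'mtx': array([[545.34546296,   0.        , 278.64112239],
       [  0.        , 545.34546296, 217.28817434],
       [  0.        ,   0.        ,   1.        ]]), 'dist_coeffs': array([0.02437814, 0.        , 0.        , 0.        , 0.        ]), 'xyz': array([1.36737144, 0.19184665, 1.41356476]), 'rotation': array([-0.17194013,  0.57891872,  0.76194997, -0.23392723])}
top {'mtx': array([[509.0590772 ,   0.        , 278.66411635],
       [  0.        , 509.0590772 , 202.30416153],
       [  0.        ,   0.        ,   1.        ]]), 'dist_coeffs': array([0.05351851, 0.        , 0.        , 0.        , 0.        ]), 'xyz': array([ 0.34146289, -0.07043555,  1.40970584]), 'rotation': array([ 0.03905194, -0.70324215,  0.70851579, -0.04394076])}
{'clock': 0.1, 'q': array([ 1.18341584e+00,  1.24417221e-01,  1.65157419e+00, -1.86420059e-05,
        1.36749504e+00, -8.26062963e-02]), 'dq': array([-0.00120416, -0.00253545, -0.00179358, -0.00087782, -0.00024761,
        0.00083433]), 'joint_torque': array([-7.83087899e-05, -4.24934471e+01, -3.66652465e+01, -1.15272737e-04,
        4.01453130e-03, -9.32621447e-06]), 'tool_pos': array([0.19488758, 0.61954539, 0.25216885]), 'ee_rot': array([-2.11596118e-04,  1.51796057e-01,  9.88411382e-01, -9.22998699e-04]), 'wrist_force': array([ 0.11807355,  0.32524039, -0.2808664 ]), 'torque': array([ 0.02677571, -0.01229354, -0.00342041]), 'gripper_force': 0.0, 'opening': 1.0045218269699123}
```

View pics/top0.png

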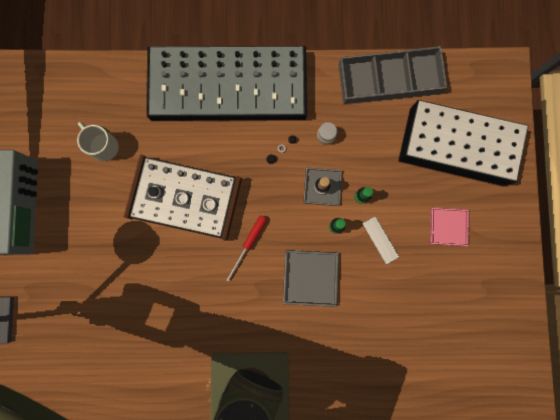

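View pics/scene0.png

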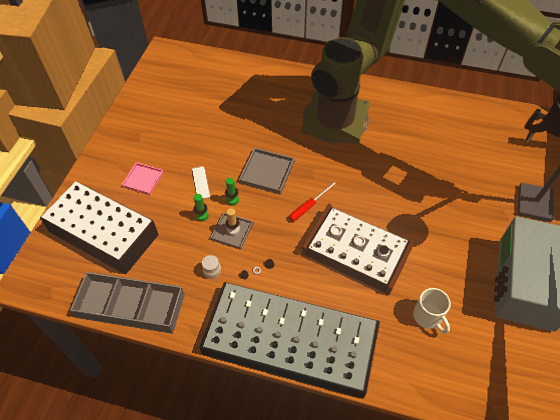

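The top view shows the wooden tool in the small grey tray at about (323,187) and the cap on the module's left collar at about (154,192). In the scene view they are at about (232,222) and (383,250). I'll zoom in for exact pixels.

Run:
```python
import cv2,numpy as np
t=cv2.imread("pics/top0.png");s=cv2.imread("pics/scene0.png")
def c(im,x,y):
    o=cv2.resize(im[y:y+60,x:x+80],None,fx=5,fy=5,interpolation=cv2.INTER_CUBIC)
    for k in range(0,80,10): cv2.putText(o,str(x+k),(k*5,8),0,.3,(0,255,255));cv2.line(o,(k*5,8),(k*5,12),(0,255,255))
    for k in range(10,60,10): cv2.putText(o,str(y+k),(0,k*5+3),0,.3,(0,255,255))
    return o
cv2.imwrite("pics/m.png",np.vstack([np.hstack([c(t,285,160),c(t,125,160)]),np.hstack([c(s,195,195),c(s,345,210)])]))
```

```text
(no output)
```

View pics/m.png

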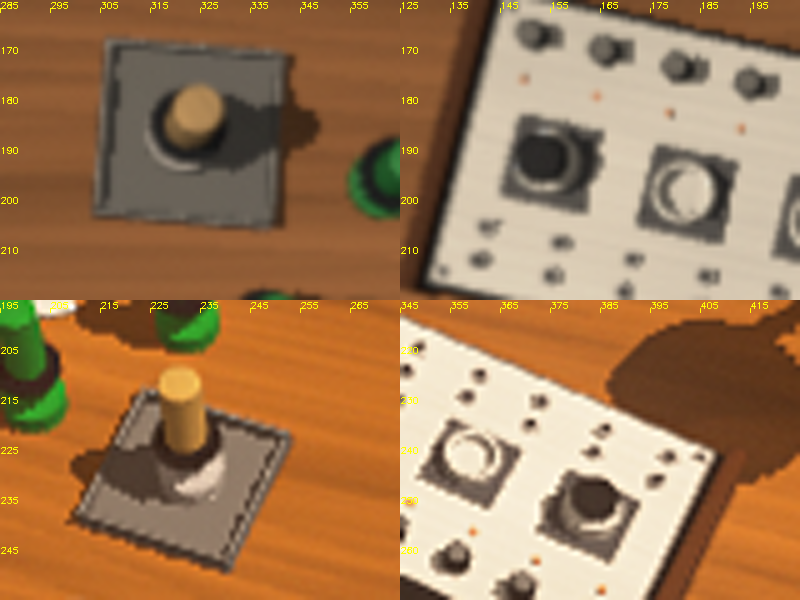

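```bash
cat > h.py <<'E'
import cv2,numpy as np
from rig import cams
from scipy.spatial.transform import Rotation as Ro
M={n:cams.camera_model(n) for n in("top","scene")}
def ray(n,p):
    m=M[n];u=cv2.undistortPoints(np.array([[p]],float),m["mtx"],m["dist_coeffs"])[0,0]
    q=m["rotation"];R=Ro.from_quat(np.r_[q[1:],q[0]]);return m["xyz"],R.apply([u[0],u[1],1])
def atz(n,p,z):
    o,d=ray(n,p);return o+d*(z-o[2])/d[2]
def tri(pt,ps):
    A=[];b=[]
    for n,p in(("top",pt),("scene",ps)):
        o,d=ray(n,p);d=d/np.linalg.norm(d);P=np.eye(3)-np.outer(d,d);A.append(P);b.append(P@o)
    return np.linalg.lstsq(np.vstack(A),np.hstack(b),rcond=None)[0]
def proj(n,X):
    m=M[n];q=m["rotation"];R=Ro.from_quat(np.r_[q[1:],q[0]]).inv();
    return cv2.projectPoints(R.apply(np.atleast_2d(X)-m["xyz"]),np.zeros(3),np.zeros(3),m["mtx"],m["dist_coeffs"])[0][:,0]
E
python3 - <<'E'
from h import *
np.set_printoptions(precision=4,suppress=True)
def cr(l,x,y): return np.array([[x+a/5-.4,y+b/5-.4] for a,b in l])
def rep(name,lt,ls,z):
    print(name,"tri",tri(lt.mean(0),ls.mean(0)))
    for n,l in(("top",lt),("scene",ls)):
        P=np.array([atz(n,p,z) for p in l]);print("  ",n,P.mean(0)[:2],np.linalg.norm(P-np.roll(P,1,0),axis=1), "yaw",np.degrees(np.arctan2(*(P[1]-P[0])[1::-1])))
rep("handle",cr([(200,103)],285,160),cr([(180,83)],195,195),.109)
rep("tray",cr([(107,38),(290,55),(278,228),(93,215)],285,160),cr([(140,88),(292,135),(230,270),(70,222)],195,195),.013)
rep("plate",cr([(120,113),(205,128),(190,213),(100,198)],125,160),cr([(172,170),(238,197),(208,262),(138,230)],345,210),.048)
rep("cap",cr([(143,158)],125,160),cr([(195,197)],345,210),.075)
E
```

```text
handle tri [ 0.5504 -0.1966  0.1126]Traceback (most recent call last):
  File "<stdin>", line 8, in <module>
  File "<stdin>", line 7, in rep
IndexError: index 1 is out of bounds for axis 0 with size 1
```

Run:
```python
from h import *
np.set_printoptions(precision=4,suppress=True)
def cr(l,x,y): return np.array([[x+a/5-.4,y+b/5-.4] for a,b in l])
def rep(name,lt,ls,z):
    print(name,"tri",tri(lt.mean(0),ls.mean(0)))
    for n,l in(("top",lt),("scene",ls)):
        P=np.array([atz(n,p,z) for p in l]);print("  ",n,P.mean(0)[:2])
        if len(P)>1: print(np.linalg.norm(P-np.roll(P,1,0),axis=1), "yaw",np.degrees(np.arctan2(*(P[1]-P[0])[1::-1])))
rep("handle",cr([(200,103)],285,160),cr([(180,83)],195,195),.109)
rep("tray",cr([(107,38),(290,55),(278,228),(93,215)],285,160),cr([(140,88),(292,135),(230,270),(70,222)],195,195),.013)
rep("plate",cr([(120,113),(205,128),(190,213),(100,198)],125,160),cr([(172,170),(238,197),(208,262),(138,230)],345,210),.048)
rep("cap",cr([(143,158)],125,160),cr([(195,197)],345,210),.075)
rep("ringmid",cr([(290,193)],125,160),cr([(73,155)],345,210),.058)
```

```text
handle tri [ 0.5504 -0.1966  0.1126]
   top [ 0.5516 -0.1993]
   scene [ 0.5477 -0.1953]
tray tri [ 0.5503 -0.2031  0.0062]
   top [ 0.5499 -0.204 ]
[0.0996 0.1022 0.0972 0.1024] yaw -95.80738355421195
   scene [ 0.5531 -0.1998]
[0.1041 0.1019 0.1019 0.1035] yaw 85.28949279681287
plate tri [0.5313 0.2525 0.0481]
   top [0.5318 0.2506]
[0.047  0.0464 0.0466 0.0488] yaw -100.48690126332345
   scene [0.5304 0.2544]
[0.0464 0.0405 0.0481 0.0432] yaw 78.78431144528547
cap tri [0.5313 0.2532 0.0685]
   top [0.5307 0.25  ]
   scene [0.5347 0.2545]
ringmid tri [0.5136 0.1796 0.0541]
   top [0.5137 0.1758]
   scene [0.515  0.1826]
```

The tool is at about (0.550, -0.198), the tray at about (0.550, -0.202), and the collar at about (0.531, 0.2525). The cap top is around z 0.07. Sizes match the given ones to within a few mm. I'll move above the tool.

```bash
cat >> h.py <<'E'
def go(x,y,z):  # print tool-frame shift from measured pose
    from rig import status
    s=status.get_obs();q=s["ee_rot"];R=Ro.from_quat(np.r_[q[1:],q[0]])
    print("pos",s["tool_pos"].round(4),"shift",R.inv().apply(np.array([x,y,z])-s["tool_pos"]).round(4),"F",s["wrist_force"].round(2),"T",s["torque"].round(2),"t",s["clock"],"op",round(s["opening"],3),"g",s["gripper_force"],"up",R.apply([0,0,-1]).round(3))
E
R='[{"xyz":[-0.039,-0.045,0],"twist":0,"jaw":0.7},{"xyz":[-0.078,-0.09,0],"twist":0,"jaw":0.7},{"xyz":[-0.117,-0.134,0],"twist":0,"jaw":0.7},{"xyz":[-0.156,-0.179,0],"twist":0,"jaw":0.7},{"xyz":[-0.195,-0.224,0],"twist":0,"jaw":0.7}]'
python3 -m creep '[{"xyz":[-0.039,-0.045,0],"twist":0,"jaw":0.7},{"xyz":[-0.078,-0.09,0],"twist":0,"jaw":0.7},{"xyz":[-0.117,-0.134,0],"twist":0,"jaw":0.7},{"xyz":[-0.156,-0.179,0],"twist":0,"jaw":0.7},{"xyz":[-0.195,-0.224,0],"twist":0,"jaw":0.7}]' 40
python3 -c "from h import *;go(.55,-.1975,.25)"
```

```text
clock: 0.72
tool_pos: [0.3141, 0.3459, 0.2529]
ee_rot: [-0.0, 0.152, 0.988, -0.0]
wrist_force: [0.2, -0.8, 0.6]
opening: 0.702
gripper_force: 0.0
pos [0.3141 0.3459 0.2529] shift [-0.3879 -0.4478  0.0031] F [ 0.15 -0.76  0.6 ] T [ 0.05 -0.01  0.03] t 0.725 op 0.702 g 0.0 up [0. 0. 1.]
```

```bash
python3 -m creep '[{"xyz":[-0.039,-0.045,0],"twist":0,"jaw":0.7},{"xyz":[-0.078,-0.09,0],"twist":0,"jaw":0.7},{"xyz":[-0.117,-0.134,0],"twist":0,"jaw":0.7},{"xyz":[-0.156,-0.179,0],"twist":0,"jaw":0.7},{"xyz":[-0.195,-0.224,0],"twist":0,"jaw":0.7}]' >/dev/null
python3 -m creep '[{"xyz":[-0.039,-0.045,0],"twist":0,"jaw":0.7},{"xyz":[-0.078,-0.09,0.02],"twist":0,"jaw":0.7},{"xyz":[-0.117,-0.134,0.05],"twist":0,"jaw":0.7},{"xyz":[-0.156,-0.179,0.07],"twist":0,"jaw":0.7},{"xyz":[-0.192,-0.223,0.1],"twist":0,"jaw":0.7}]' >/dev/null
python3 -m creep '[{"xyz":[0,0,0],"twist":0,"jaw":0.7},{"xyz":[0,0,0],"twist":0,"jaw":0.7}]' >/dev/null
python3 - <<'E'
from h import *
go(.55,-.1975,.076)
t=cams.snapshot("top");s=cams.snapshot("scene")
def c(im,x,y):
    o=cv2.resize(im[y:y+120,x:x+80],None,fx=5,fy=5,interpolation=cv2.INTER_CUBIC)
    for k in range(0,80,10): cv2.putText(o,str(x+k),(k*5,8),0,.3,(0,255,255));cv2.line(o,(k*5,8),(k*5,12),(0,255,255))
    for k in range(10,120,10): cv2.putText(o,str(y+k),(0,k*5+3),0,.3,(0,255,255))
    return o
cv2.imwrite("pics/m2.png",np.hstack([c(t,285,130),c(s,195,140)]))
E
```

```text
pos [ 0.5466 -0.1896  0.1556] shift [-0.0057 -0.0065  0.0796] F [-0.34  0.24  0.59] T [ 0.01 -0.01 -0.03] t 2.225 op 0.7 g 0.0 up [ 0.001 -0.001  1.   ]
```

View pics/m2.png

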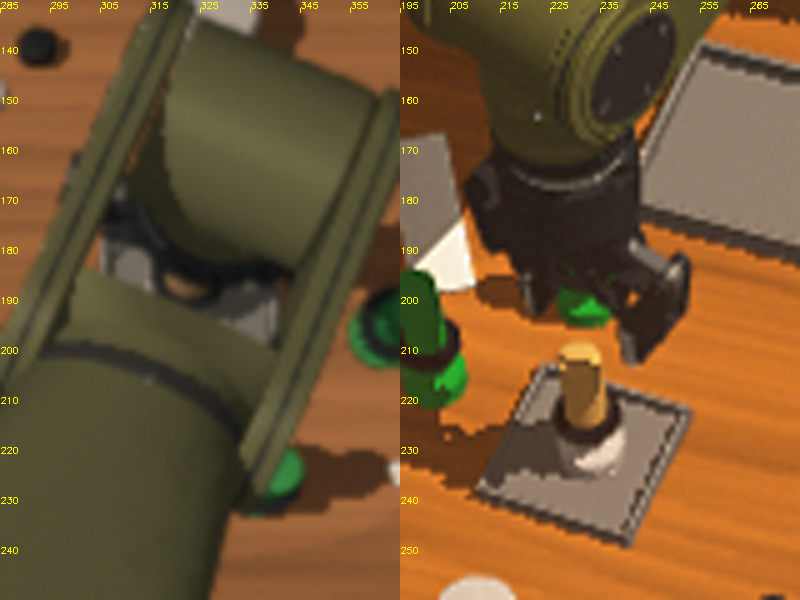

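The scene view shows the open fingers above the handle, with tips at about (221,203) and (241,212); the handle top is at (231,211). I'll project the known tips to check camera bias.

Run:
```python
from h import *
c=np.array([.5466,-.1896,.137]);d=np.array([.3,.953,0])
print(proj("scene",[c-.035*d,c+.035*d,[.5504,-.1966,.109],[.55,-.2,.109]]).round(1))
print(proj("top",[[.5504,-.1966,.109],[.55,-.2,.109]]).round(1))
```

```text
[[222.  200.4]
 [241.8 211.3]
 [229.9 211.8]
 [228.8 211.5]]
[[323.6 180.7]
 [324.9 180.8]]
```

```bash
python3 -m creep '[{"xyz":[-0.0055,-0.006,0.02],"twist":0,"jaw":0.7},{"xyz":[-0.0055,-0.006,0.04],"twist":0,"jaw":0.7},{"xyz":[-0.0055,-0.006,0.06],"twist":0,"jaw":0.7},{"xyz":[-0.0055,-0.006,0.077],"twist":0,"jaw":0.7},{"xyz":[-0.0055,-0.006,0.077],"twist":0,"jaw":0.7}]' >/dev/null
python3 -c "from h import *;go(.55,-.197,.078)"
python3 -m creep '[{"xyz":[0,0,0],"twist":0,"jaw":0.4},{"xyz":[0,0,0],"twist":0,"jaw":0.2},{"xyz":[0,0,0],"twist":0,"jaw":0.1},{"xyz":[0,0,0],"twist":0,"jaw":0.1},{"xyz":[0,0,0],"twist":0,"jaw":0.1}]' 60
python3 -m creep '[{"xyz":[0,0,0],"twist":0,"jaw":0.1},{"xyz":[0,0,0],"twist":0,"jaw":0.1}]' 60
python3 -c "from h import *;go(.55,-.197,.078)"
```

```text
pos [ 0.5489 -0.1965  0.0764] shift [-0.0012 -0.0001 -0.0016] F [-0.01  0.41 -0.42] T [ 0.    0.   -0.02] t 2.95 op 0.698 g 0.0 up [ 0.004 -0.002  1.   ]
clock: 3.58
tool_pos: [0.5511, -0.1977, 0.0801]
ee_rot: [0.001, 0.152, 0.988, -0.0]
wrist_force: [-0.4, 0.2, 4.7]
opening: 0.294
gripper_force: 58.8
clock: 3.82
tool_pos: [0.5512, -0.1977, 0.0801]
ee_rot: [0.001, 0.152, 0.988, -0.0]
wrist_force: [-0.7, -0.4, 5.3]
opening: 0.292
gripper_force: 58.8
pos [ 0.5512 -0.1977  0.0801] shift [0.0013 0.0003 0.0021] F [-0.66 -0.35  5.34] T [-0.04  0.04  0.  ] t 3.825 op 0.292 g 58.80435526371002 up [-0.002  0.001  1.   ]
```

```bash
python3 -m creep '[{"xyz":[0,0,-0.01],"twist":0,"jaw":0.1},{"xyz":[0,0,-0.03],"twist":0,"jaw":0.1},{"xyz":[0,0,-0.06],"twist":0,"jaw":0.1},{"xyz":[0,0,-0.1],"twist":0,"jaw":0.1},{"xyz":[0,0,-0.13],"twist":0,"jaw":0.1}]' 
python3 -m creep '[{"xyz":[0,0,0],"twist":0,"jaw":0.1},{"xyz":[0,0,0],"twist":0,"jaw":0.1},{"xyz":[0,0,0],"twist":0,"jaw":0.1}]' >/dev/null
python3 -c "from h import *;go(.531,.2525,.21)"
```

```text
clock: 4.45
tool_pos: [0.5506, -0.1973, 0.2119]
ee_rot: [0.001, 0.152, 0.988, -0.0]
wrist_force: [1.0, 0.5, -0.9]
opening: 0.291
gripper_force: 58.8
pos [ 0.5493 -0.1968  0.2067] shift [ 0.1523  0.4231 -0.0025] F [ 0.81  0.5  -2.34] T [0.02 0.   0.03] t 4.825 op 0.29 g 58.88323903083801 up [ 0.004 -0.002  1.   ]
```

```bash
python3 -m creep '[{"xyz":[0.01,0.029,0],"twist":0,"jaw":0.1},{"xyz":[0.026,0.073,0],"twist":0,"jaw":0.1},{"xyz":[0.044,0.123,0],"twist":0,"jaw":0.1},{"xyz":[0.062,0.173,0],"twist":0,"jaw":0.1},{"xyz":[0.078,0.217,0],"twist":0,"jaw":0.1}]' >/dev/null
python3 -m creep '[{"xyz":[0.016,0.044,0],"twist":0,"jaw":0.1},{"xyz":[0.034,0.094,0],"twist":0,"jaw":0.1},{"xyz":[0.052,0.144,0],"twist":0,"jaw":0.1},{"xyz":[0.068,0.186,0],"twist":0,"jaw":0.1},{"xyz":[0.074,0.206,0],"twist":0,"jaw":0.1}]' >/dev/null
python3 -m creep '[{"xyz":[0,0,0],"twist":0,"jaw":0.1},{"xyz":[0,0,0],"twist":0,"jaw":0.1},{"xyz":[0,0,0],"twist":0,"jaw":0.1}]' >/dev/null
python3 -c "from h import *;go(.531,.2525,.175)"
```

```text
pos [0.5325 0.2506 0.2088] shift [0.002  0.0014 0.0338] F [ 0.59 -0.07 -1.65] T [-0.01 -0.05 -0.03] t 6.45 op 0.291 g 59.23607110977173 up [0. 0. 1.]
```

```bash
python3 -m creep '[{"xyz":[0.002,0.0015,0.01],"twist":0,"jaw":0.1},{"xyz":[0.002,0.0015,0.02],"twist":0,"jaw":0.1},{"xyz":[0.002,0.0015,0.034],"twist":0,"jaw":0.1},{"xyz":[0.002,0.0015,0.034],"twist":0,"jaw":0.1},{"xyz":[0.002,0.0015,0.034],"twist":0,"jaw":0.1}]' >/dev/null
python3 - <<'E'
from h import *
go(.531,.2525,.175)
t=cams.snapshot("top");s=cams.snapshot("scene")
cv2.imwrite("pics/t3.png",t);cv2.imwrite("pics/s3.png",s)
def c(im,x,y,w=60,h=60,f=10):
    o=cv2.resize(im[y:y+h,x:x+w],None,fx=f,fy=f,interpolation=cv2.INTER_CUBIC)
    for k in range(0,w,10): cv2.putText(o,str(x+k),(k*f,8),0,.3,(0,0,255));cv2.line(o,(k*f,8),(k*f,12),(0,0,255))
    for k in range(10,h,10): cv2.putText(o,str(y+k),(0,k*f+3),0,.3,(0,0,255))
    return o
cv2.imwrite("pics/m3.png",np.hstack([c(s,345,215),cv2.resize(c(t,140,140,20,60),(200,600))]))
E
```

```text
pos [0.5309 0.2539 0.1749] shift [-0.0005 -0.0013 -0.0001] F [ 0.06 -0.33 -1.88] T [-0.04  0.02 -0.01] t 7.075 op 0.29 g 59.24520492553711 up [0. 0. 1.]
```

View pics/m3.png

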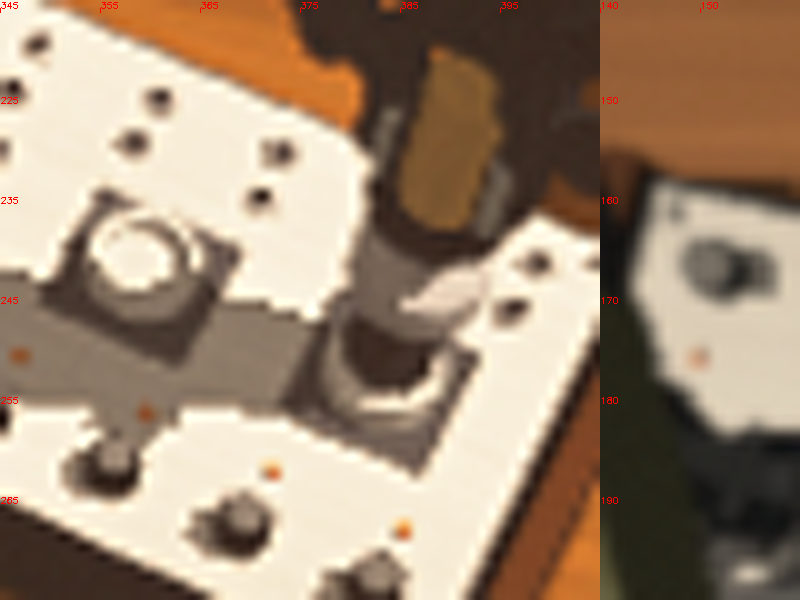

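The scene crop shows the foot hanging just above the cap: rim bottom at about (378–390, 247), cap at about (383,250). The top view is blocked by the arm. I'll overlay the models to compare.

```bash
cat > ov.py <<'E'
from h import *
def ov(s,out,circs,x=345,y=215,w=60,h=60,f=10):
    o=cv2.resize(s[y:y+h,x:x+w],None,fx=f,fy=f,interpolation=cv2.INTER_CUBIC)
    a=np.linspace(0,2*np.pi,60)
    for cx,cy,z,r,col in circs:
        P=proj("scene",np.c_[cx+r*np.cos(a),cy+r*np.sin(a),z+0*a])
        P=(P-[x,y]+.5)*f
        cv2.polylines(o,[P.astype(np.int32)],True,col,1)
    cv2.imwrite(out,o)
E
python3 - <<'E'
from ov import *
s=cv2.imread("pics/s3.png"); x,y=.5309,.2539; f=.1749-.0766
ov(s,"pics/o3.png",[(x,y,f,.02,(0,255,0)),(x,y,f+.042,.021,(0,255,0)),(x,y,f+.047,.013,(0,255,0)),(.5313,.2530,.048+.020,.014,(255,0,255)),(.5313,.2530,.048+.009,.017,(255,255,0)),(.5313,.2530,.048,.0325,(255,0,0))])
E
```

```text
(no output)
```

View pics/o3.png

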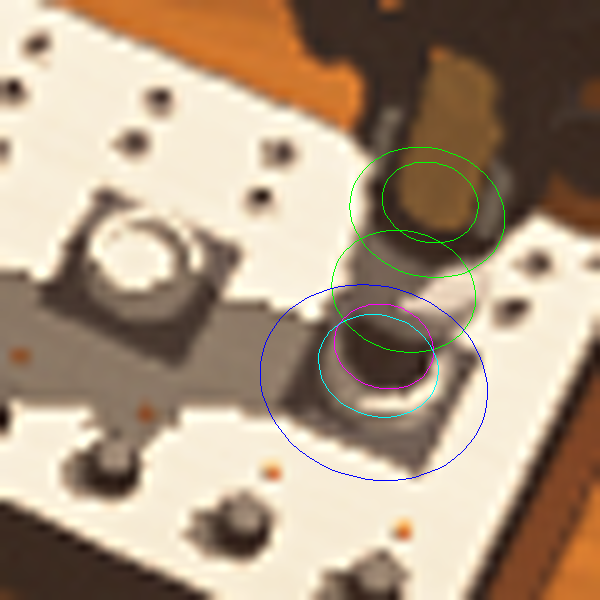

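The tool and plate both sit about 0.7 px right of the prediction, which is a common bias. I need a sharper look at the foot's rim.

Run:
```python
from ov import *
s=cv2.imread("pics/s3.png"); x,y=.5309,.2539; f=.1749-.0766
g=(255*(s/255.)**.55).astype(np.uint8)
ov(g,"pics/a.png",[],370,220,38,42,10); a=cv2.resize(cv2.imread("pics/a.png"),None,fx=1.05,fy=1.4)
a=cv2.resize(g[220:262,370:408],None,fx=10.5,fy=14,interpolation=cv2.INTER_NEAREST)[:, :399]
ov(g,"pics/b.png",[(x,y,f,.02,(0,255,0)),(x,y,f+.042,.021,(0,255,0)),(x,y,f+.047,.013,(0,255,0)),(.5313,.2530,.068,.014,(255,0,255))],370,220,38,42,14)
b=cv2.imread("pics/b.png");b=cv2.resize(b,(399,588))
cv2.imwrite("pics/o4.png",np.hstack([a,b]))
print(proj("scene",[[x,y,f],[x+.002,y,f],[x,y+.002,f],[x,y,f+.002]]).round(2))
```

```text
[[384.88 243.6 ]
 [384.76 244.19]
 [385.59 243.76]
 [384.99 243.23]]
```

View pics/o4.png

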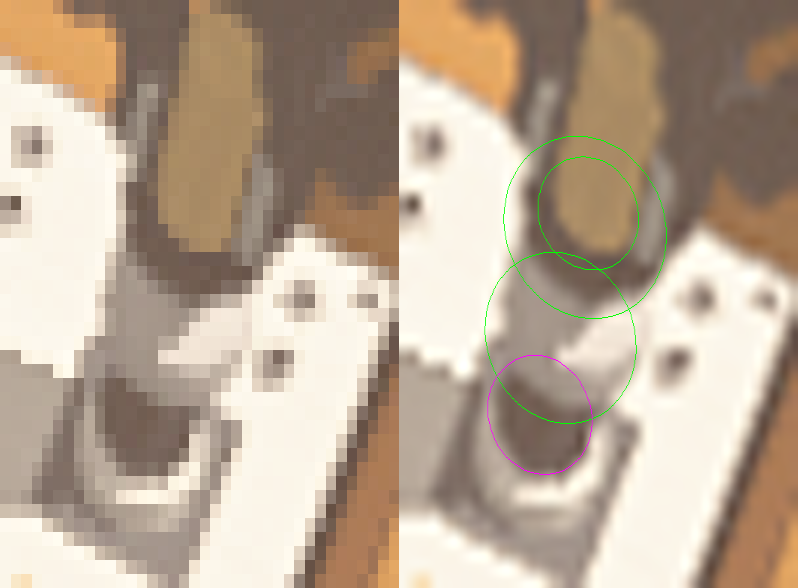

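The tool hangs plumb. Relative to the plate in the same picture it needs about +1.5 mm x and -2 mm y, so the TCP target is about (0.5323, 0.2520). I'll centre it and descend to just above the cap.

```bash
python3 -c "from h import *;go(.5323,.2520,.155)"
python3 -m creep '[{"xyz":[-0.002,-0.0015,0.005],"twist":0,"jaw":0.1},{"xyz":[-0.002,-0.0015,0.01],"twist":0,"jaw":0.1},{"xyz":[-0.002,-0.0015,0.015],"twist":0,"jaw":0.1},{"xyz":[-0.002,-0.0015,0.02],"twist":0,"jaw":0.1},{"xyz":[-0.002,-0.0015,0.02],"twist":0,"jaw":0.1}]' >/dev/null
python3 -m creep '[{"xyz":[0,0,0],"twist":0,"jaw":0.1},{"xyz":[0,0,0],"twist":0,"jaw":0.1},{"xyz":[0,0,0],"twist":0,"jaw":0.1}]' >/dev/null
python3 -c "from h import *;go(.5323,.2520,.150)"
```

```text
pos [0.5313 0.254  0.1756] shift [-0.0016 -0.0016  0.0206] F [-0.81  0.68 -3.18] T [ 0.   -0.01  0.  ] t 7.175 op 0.285 g 59.24489915370941 up [-0.001 -0.     1.   ]
pos [0.5325 0.2519 0.1553] shift [0.0002 0.     0.0053] F [-0.99  0.02 -1.98] T [ 0.   -0.04 -0.01] t 8.175 op 0.288 g 59.245349764823914 up [-0. -0.  1.]
```

```bash
cat > chk.py <<'E'
# exits nonzero once the upward wrist force passes the limit given
import sys
from rig import status
s=status.get_obs();print(round(s["clock"],2),s["tool_pos"].round(4),s["wrist_force"].round(1),s["torque"].round(3))
sys.exit(s["wrist_force"][2]>float(sys.argv[1]))
E
python3 -m creep '[{"xyz":[0,0,0.001],"twist":0,"jaw":0.1},{"xyz":[0,0,0.002],"twist":0,"jaw":0.1}]' >/dev/null && python3 chk.py 1 && 
python3 -m creep '[{"xyz":[0,0,0.001],"twist":0,"jaw":0.1},{"xyz":[0,0,0.002],"twist":0,"jaw":0.1}]' >/dev/null && python3 chk.py 1 && 
python3 -m creep '[{"xyz":[0,0,0.001],"twist":0,"jaw":0.1},{"xyz":[0,0,0.002],"twist":0,"jaw":0.1}]' >/dev/null && python3 chk.py 1 && 
python3 -m creep '[{"xyz":[0,0,0.001],"twist":0,"jaw":0.1},{"xyz":[0,0,0.001],"twist":0,"jaw":0.1}]' >/dev/null && python3 chk.py 1 && 
python3 -m creep '[{"xyz":[0,0,0.001],"twist":0,"jaw":0.1},{"xyz":[0,0,0.001],"twist":0,"jaw":0.1}]' >/dev/null && python3 chk.py 1 && 
python3 -m creep '[{"xyz":[0,0,0.001],"twist":0,"jaw":0.1},{"xyz":[0,0,0.001],"twist":0,"jaw":0.1}]' >/dev/null && python3 chk.py 1 && 
python3 -m creep '[{"xyz":[0,0,0.001],"twist":0,"jaw":0.1},{"xyz":[0,0,0.001],"twist":0,"jaw":0.1}]' >/dev/null && python3 chk.py 1 && 
python3 -m creep '[{"xyz":[0,0,0.001],"twist":0,"jaw":0.1},{"xyz":[0,0,0.001],"twist":0,"jaw":0.1}]' >/dev/null && python3 chk.py 1
```

```text
8.43 [0.5323 0.2518 0.153 ] [ 0.8 -0.1 -2.4] [-0.002 -0.011 -0.013]False
```

```bash
sed -i 's/sys.exit(\(.*\))$/sys.exit(int(\1))/' chk.py
python3 -m creep '[{"xyz":[0,0,0.001],"twist":0,"jaw":0.1},{"xyz":[0,0,0.002],"twist":0,"jaw":0.1}]' >/dev/null && python3 chk.py 1 && 
python3 -m creep '[{"xyz":[0,0,0.001],"twist":0,"jaw":0.1},{"xyz":[0,0,0.002],"twist":0,"jaw":0.1}]' >/dev/null && python3 chk.py 1 && 
python3 -m creep '[{"xyz":[0,0,0.001],"twist":0,"jaw":0.1},{"xyz":[0,0,0.001],"twist":0,"jaw":0.1}]' >/dev/null && python3 chk.py 1 && 
python3 -m creep '[{"xyz":[0,0,0.001],"twist":0,"jaw":0.1},{"xyz":[0,0,0.001],"twist":0,"jaw":0.1}]' >/dev/null && python3 chk.py 1 && 
python3 -m creep '[{"xyz":[0,0,0.001],"twist":0,"jaw":0.1},{"xyz":[0,0,0.001],"twist":0,"jaw":0.1}]' >/dev/null && python3 chk.py 1 && 
python3 -m creep '[{"xyz":[0,0,0.001],"twist":0,"jaw":0.1},{"xyz":[0,0,0.001],"twist":0,"jaw":0.1}]' >/dev/null && python3 chk.py 1 && 
python3 -m creep '[{"xyz":[0,0,0.001],"twist":0,"jaw":0.1},{"xyz":[0,0,0.001],"twist":0,"jaw":0.1}]' >/dev/null && python3 chk.py 1 &&
python3 -m creep '[{"xyz":[0,0,0.001],"twist":0,"jaw":0.1},{"xyz":[0,0,0.001],"twist":0,"jaw":0.1}]' >/dev/null && python3 chk.py 1
```

```text
8.68 [0.5323 0.2518 0.1508] [-0.4 -0.3 -1.5] [ 0.003  0.036 -0.066]
8.93 [0.5323 0.2519 0.1489] [-0.8 -0.6 -2.5] [-0.039  0.011  0.03 ]
9.18 [0.5323 0.2518 0.1479] [-0.7  0.3 -2.5] [ 0.053  0.032 -0.012]
9.43 [0.5323 0.2518 0.1469] [ 0.1 -0.3 -0.9] [ 0.037 -0.034 -0.021]
9.68 [0.5323 0.2518 0.1459] [-0.8  0.7 -3.1] [-0.026 -0.006  0.051]
9.93 [0.5323 0.2518 0.1448] [ 0.7 -0.5 -2.1] [ 0.044 -0.003  0.058]
10.18 [0.5324 0.2518 0.1439] [ 0.3  0.2 -2.1] [ 0.038 -0.036 -0.022]
10.43 [0.5324 0.2519 0.1431] [ 0.3  0.7 -1.9] [ 0.044 -0.003 -0.047]
```

```bash
python3 -m creep '[{"xyz":[0,0,0.001],"twist":0,"jaw":0.1},{"xyz":[0,0,0.001],"twist":0,"jaw":0.1}]' >/dev/null && python3 chk.py 0.5 && 
python3 -m creep '[{"xyz":[0,0,0.001],"twist":0,"jaw":0.1},{"xyz":[0,0,0.001],"twist":0,"jaw":0.1}]' >/dev/null && python3 chk.py 0.5 && 
python3 -m creep '[{"xyz":[0,0,0.0007],"twist":0,"jaw":0.1},{"xyz":[0,0,0.0007],"twist":0,"jaw":0.1}]' >/dev/null && python3 chk.py 0.5 && 
python3 -m creep '[{"xyz":[0,0,0.0007],"twist":0,"jaw":0.1},{"xyz":[0,0,0.0007],"twist":0,"jaw":0.1}]' >/dev/null && python3 chk.py 0.5 && 
python3 -m creep '[{"xyz":[0,0,0.0007],"twist":0,"jaw":0.1},{"xyz":[0,0,0.0007],"twist":0,"jaw":0.1}]' >/dev/null && python3 chk.py 0.5 && 
python3 -m creep '[{"xyz":[0,0,0.0007],"twist":0,"jaw":0.1},{"xyz":[0,0,0.0007],"twist":0,"jaw":0.1}]' >/dev/null && python3 chk.py 0.5 && 
python3 -m creep '[{"xyz":[0,0,0.0007],"twist":0,"jaw":0.1},{"xyz":[0,0,0.0007],"twist":0,"jaw":0.1}]' >/dev/null && python3 chk.py 0.5 && 
python3 -m creep '[{"xyz":[0,0,0.0007],"twist":0,"jaw":0.1},{"xyz":[0,0,0.0007],"twist":0,"jaw":0.1}]' >/dev/null && python3 chk.py 0.5
```

```text
10.68 [0.5326 0.2519 0.1428] [-1.5 -0.7  2.7] [-0.105  0.322 -0.012]
```

Contact came about 4 mm early with a moment of +0.32 N m about y. The rim's -x side is probably on the cap, so I'll back off and shift about -1.7 mm in x.

```bash
python3 -m creep '[{"xyz":[0,0,-0.002],"twist":0,"jaw":0.1},{"xyz":[0,0,-0.002],"twist":0,"jaw":0.1}]' >/dev/null; python3 chk.py 5
python3 -m creep '[{"xyz":[0.0015,-0.001,0],"twist":0,"jaw":0.1},{"xyz":[0.0015,-0.001,0],"twist":0,"jaw":0.1},{"xyz":[0.0015,-0.001,0],"twist":0,"jaw":0.1}]' >/dev/null ; python3 chk.py 1 
python3 -m creep '[{"xyz":[0,0,0.001],"twist":0,"jaw":0.1},{"xyz":[0,0,0.001],"twist":0,"jaw":0.1}]' >/dev/null && python3 chk.py 0.5 && 
python3 -m creep '[{"xyz":[0,0,0.0006],"twist":0,"jaw":0.1},{"xyz":[0,0,0.0006],"twist":0,"jaw":0.1}]' >/dev/null && python3 chk.py 0.5 && 
python3 -m creep '[{"xyz":[0,0,0.0005],"twist":0,"jaw":0.1},{"xyz":[0,0,0.0005],"twist":0,"jaw":0.1}]' >/dev/null && python3 chk.py 0.5 && 
python3 -m creep '[{"xyz":[0,0,0.0005],"twist":0,"jaw":0.1},{"xyz":[0,0,0.0005],"twist":0,"jaw":0.1}]' >/dev/null && python3 chk.py 0.5 && 
python3 -m creep '[{"xyz":[0,0,0.0005],"twist":0,"jaw":0.1},{"xyz":[0,0,0.0005],"twist":0,"jaw":0.1}]' >/dev/null && python3 chk.py 0.5
```

```text
10.93 [0.5323 0.2518 0.1437] [-0.  -0.5 -1.7] [ 0.048 -0.04   0.002]
11.3 [0.5312 0.2516 0.1442] [ 4.8  1.9 -3.3] [ 0.379 -0.938 -0.081]
11.55 [0.5313 0.2516 0.1436] [ 3.9  2.8 -1. ] [ 0.46  -1.006 -0.027]
11.8 [0.5313 0.2516 0.1432] [ 4.9  2.8 -0.6] [ 0.456 -1.048 -0.045]
12.05 [0.5313 0.2516 0.1428] [4.2 2.5 3. ] [ 0.49  -1.052  0.031]
```

The lateral force appeared while there was no vertical load, so the recess was already around the cap and my shift pressed its wall against it. The first contact was therefore the recess floor. I'll lift off and go back the other way to find the centre of the clearance.

```bash
python3 -m creep '[{"xyz":[-0.0005,0.0005,-0.001],"twist":0,"jaw":0.1},{"xyz":[-0.0018,0.0015,-0.001],"twist":0,"jaw":0.1},{"xyz":[-0.0018,0.0015,-0.001],"twist":0,"jaw":0.1}]' >/dev/null; python3 chk.py 5
python3 -m creep '[{"xyz":[-0.001,0,0],"twist":0,"jaw":0.1},{"xyz":[-0.001,0,0],"twist":0,"jaw":0.1},{"xyz":[-0.001,0,0],"twist":0,"jaw":0.1}]' >/dev/null ; python3 chk.py 1
```

```text
12.43 [0.5322 0.2519 0.1427] [ 1.4 -0.8  3.2] [-0.047 -0.234 -0.   ]
12.8 [0.5328 0.2518 0.1427] [-1.8 -0.4  5.1] [-0.009  0.48  -0.042]
```

```bash
python3 -m creep '[{"xyz":[0,0,-0.0015],"twist":0,"jaw":0.1},{"xyz":[0,0,-0.0015],"twist":0,"jaw":0.1}]' >/dev/null; python3 chk.py 5
python3 -m creep '[{"xyz":[-0.001,0,0],"twist":0,"jaw":0.1},{"xyz":[-0.001,0,0],"twist":0,"jaw":0.1},{"xyz":[-0.001,0,0],"twist":0,"jaw":0.1}]' >/dev/null ; python3 chk.py 1
python3 -m creep '[{"xyz":[-0.001,0,0],"twist":0,"jaw":0.1},{"xyz":[-0.001,0,0],"twist":0,"jaw":0.1},{"xyz":[-0.001,0,0],"twist":0,"jaw":0.1}]' >/dev/null ; python3 chk.py 1
```

```text
13.05 [0.5329 0.2516 0.143 ] [-0.1  0.7 -1.3] [ 0.024 -0.034 -0.017]
13.43 [0.5346 0.2516 0.1442] [ 0.7 -0.4 -1.8] [-0.014 -0.066 -0.015]
13.8 [0.5356 0.2513 0.1444] [-0.2 -0.9 -2.5] [-0.001  0.144  0.016]
```

```bash
python3 -m creep '[{"xyz":[-0.0007,0,0],"twist":0,"jaw":0.1},{"xyz":[-0.0007,0,0],"twist":0,"jaw":0.1},{"xyz":[-0.0007,0,0],"twist":0,"jaw":0.1}]' >/dev/null ; python3 chk.py 1
python3 -m creep '[{"xyz":[0.0025,0,0],"twist":0,"jaw":0.1},{"xyz":[0.0025,0,0],"twist":0,"jaw":0.1},{"xyz":[0.0025,0,0],"twist":0,"jaw":0.1}]' >/dev/null ; python3 chk.py 1
python3 -m creep '[{"xyz":[0,0.0015,0],"twist":0,"jaw":0.1},{"xyz":[0,0.0015,0],"twist":0,"jaw":0.1},{"xyz":[0,0.0015,0],"twist":0,"jaw":0.1}]' >/dev/null ; python3 chk.py 1
python3 -m creep '[{"xyz":[0,0.001,0],"twist":0,"jaw":0.1},{"xyz":[0,0.001,0],"twist":0,"jaw":0.1},{"xyz":[0,0.001,0],"twist":0,"jaw":0.1}]' >/dev/null ; python3 chk.py 1
```

```text
14.18 [0.5363 0.2512 0.1445] [-1.2  0.6 -1.8] [0.137 0.27  0.   ]
14.55 [0.534  0.2518 0.1444] [-0.3  0.7 -1.9] [-0.029 -0.004 -0.035]
14.93 [0.5344 0.2533 0.1444] [-0.6 -0.4 -1.3] [-0.048 -0.065 -0.057]
15.3 [0.5347 0.2542 0.1444] [-0.1  0.3 -1.7] [-0.048  0.049  0.019]
```

```bash
python3 -m creep '[{"xyz":[0,0.001,0],"twist":0,"jaw":0.1},{"xyz":[0,0.001,0],"twist":0,"jaw":0.1},{"xyz":[0,0.001,0],"twist":0,"jaw":0.1}]' >/dev/null ; python3 chk.py 1
python3 -m creep '[{"xyz":[0,-0.0045,0],"twist":0,"jaw":0.1},{"xyz":[0,-0.0045,0],"twist":0,"jaw":0.1},{"xyz":[0,-0.0045,0],"twist":0,"jaw":0.1}]' >/dev/null ; python3 chk.py 1
```

```text
15.68 [0.5349 0.2549 0.1443] [-1.2 -2.9 -0.8] [-0.655  0.149  0.034]
16.05 [0.5337 0.2511 0.1445] [ 0.4  0.  -2.3] [0.019 0.018 0.026]
```

The walls were felt on three sides, which puts the centre at about (0.5338, 0.2525). I'll centre there and press gently.

```bash
python3 -m creep '[{"xyz":[0.0003,0.0014,0],"twist":0,"jaw":0.1},{"xyz":[0.0003,0.0014,0],"twist":0,"jaw":0.1},{"xyz":[0.0003,0.0014,0],"twist":0,"jaw":0.1}]' >/dev/null ; python3 chk.py 1
python3 -m creep '[{"xyz":[0,0,0.001],"twist":0,"jaw":0.1},{"xyz":[0,0,0.001],"twist":0,"jaw":0.1}]' >/dev/null && python3 chk.py 3 && 
python3 -m creep '[{"xyz":[0,0,0.0005],"twist":0,"jaw":0.1},{"xyz":[0,0,0.0005],"twist":0,"jaw":0.1}]' >/dev/null && python3 chk.py 3 && 
python3 -m creep '[{"xyz":[0,0,0.0005],"twist":0,"jaw":0.1},{"xyz":[0,0,0.0005],"twist":0,"jaw":0.1}]' >/dev/null && python3 chk.py 3 && 
python3 -m creep '[{"xyz":[0,0,0.0005],"twist":0,"jaw":0.1},{"xyz":[0,0,0.0005],"twist":0,"jaw":0.1}]' >/dev/null && python3 chk.py 3 && 
python3 -m creep '[{"xyz":[0,0,0.0005],"twist":0,"jaw":0.1},{"xyz":[0,0,0.0005],"twist":0,"jaw":0.1}]' >/dev/null && python3 chk.py 3
```

```text
16.43 [0.5338 0.2524 0.1444] [ 0.3  0.4 -3.1] [-0.011 -0.013 -0.032]
16.68 [0.5337 0.2523 0.1432] [-0.1  0.7 -2.9] [-0.007 -0.017 -0.046]
16.93 [0.5338 0.2524 0.143 ] [ 0.8  0.7 -1. ] [ 0.022  0.017 -0.026]
17.18 [0.5339 0.2524 0.1428] [-0.4  0.4  0.2] [-0.077  0.125  0.062]
17.43 [0.534  0.2524 0.1426] [-0.5 -1.6  5.3] [-0.212  0.4    0.008]
```

```bash
python3 -m creep '[{"xyz":[0,0,0.0004],"twist":0,"jaw":0.1},{"xyz":[0,0,0.0004],"twist":0,"jaw":0.1}]' >/dev/null && python3 chk.py 9 && 
python3 -m creep '[{"xyz":[0,0,0.0004],"twist":0,"jaw":0.1},{"xyz":[0,0,0.0004],"twist":0,"jaw":0.1}]' >/dev/null && python3 chk.py 9 && 
python3 -m creep '[{"xyz":[0,0,0.0004],"twist":0,"jaw":0.1},{"xyz":[0,0,0.0004],"twist":0,"jaw":0.1}]' >/dev/null && python3 chk.py 9
python3 -c "from h import *;go(.5338,.2525,.142)"
```

```text
17.68 [0.534  0.2524 0.1425] [-1.9 -2.2  5.7] [-0.343  0.589  0.055]
17.93 [0.5341 0.2524 0.1424] [-2.9 -0.7  7.1] [-0.371  0.719 -0.006]
18.18 [0.5342 0.2524 0.1423] [-3.  -2.5  8.7] [-0.463  0.899 -0.056]
pos [0.5342 0.2524 0.1423] shift [0.0004 0.     0.0003] F [-2.96 -2.53  8.68] T [-0.46  0.9  -0.06] t 18.175 op 0.285 g 60.42149841785431 up [-0.001  0.     1.   ]
```

Lateral friction is building up radially outward from arm compliance. I'll ease it with a small inward shift.

```bash
python3 -m creep '[{"xyz":[0.0005,-0.0005,0],"twist":0,"jaw":0.1},{"xyz":[0.0005,-0.0005,0],"twist":0,"jaw":0.1}]' >/dev/null && python3 chk.py 15 
python3 -m creep '[{"xyz":[0.0003,-0.0003,0],"twist":0,"jaw":0.1},{"xyz":[0.0003,-0.0003,0],"twist":0,"jaw":0.1}]' >/dev/null && python3 chk.py 15
```

```text
18.43 [0.5339 0.2523 0.1424] [-3.2 -0.5  8.1] [-0.214  0.504 -0.001]
18.68 [0.5338 0.2523 0.1424] [-1.  -0.3  6.2] [-0.119  0.362 -0.026]
```

```bash
python3 -m creep '[{"xyz":[0.0004,-0.0004,0.0003],"twist":0,"jaw":0.1},{"xyz":[0.0004,-0.0004,0.0004],"twist":0,"jaw":0.1}]' >/dev/null && python3 chk.py 13 && 
python3 -m creep '[{"xyz":[0.0003,-0.0003,0.0004],"twist":0,"jaw":0.1},{"xyz":[0.0003,-0.0003,0.0004],"twist":0,"jaw":0.1}]' >/dev/null && python3 chk.py 13 && 
python3 -m creep '[{"xyz":[0.0003,-0.0003,0.0004],"twist":0,"jaw":0.1},{"xyz":[0.0003,-0.0003,0.0004],"twist":0,"jaw":0.1}]' >/dev/null && python3 chk.py 13 &&
python3 -m creep '[{"xyz":[0.0003,-0.0003,0.0004],"twist":0,"jaw":0.1},{"xyz":[0.0003,-0.0003,0.0004],"twist":0,"jaw":0.1}]' >/dev/null && python3 chk.py 13
```

```text
18.93 [0.5336 0.2522 0.1424] [-1.1 -0.1  7.6] [-0.003  0.25   0.005]
19.18 [0.5335 0.2522 0.1423] [-1.2  0.6  8.2] [ 0.07   0.193 -0.028]
19.43 [0.5334 0.2521 0.1423] [-0.7  0.3  8.1] [0.114 0.186 0.009]
19.68 [0.5333 0.2521 0.1422] [-0.6 -0.   9. ] [ 0.158  0.073 -0.023]
```

```bash
python3 -m creep '[{"xyz":[0.0002,-0.0001,0.0004],"twist":0,"jaw":0.1},{"xyz":[0.0002,-0.0001,0.0004],"twist":0,"jaw":0.1}]' >/dev/null && python3 chk.py 15 && 
python3 -m creep '[{"xyz":[0.0002,-0.0001,0.0004],"twist":0,"jaw":0.1},{"xyz":[0.0002,-0.0001,0.0004],"twist":0,"jaw":0.1}]' >/dev/null && python3 chk.py 15 && 
python3 -m creep '[{"xyz":[0.0002,-0.0001,0.0004],"twist":0,"jaw":0.1},{"xyz":[0.0002,-0.0001,0.0004],"twist":0,"jaw":0.1}]' >/dev/null && python3 chk.py 15 &&
python3 -m creep '[{"xyz":[0.0002,-0.0001,0.0004],"twist":0,"jaw":0.1},{"xyz":[0.0002,-0.0001,0.0004],"twist":0,"jaw":0.1}]' >/dev/null && python3 chk.py 15
```

```text
19.93 [0.5333 0.2521 0.1421] [-0.3  0.8  9.3] [ 0.125  0.161 -0.022]
20.18 [0.5333 0.2521 0.142 ] [-1.   0.5 11.2] [0.078 0.088 0.038]
20.43 [0.5332 0.2521 0.1418] [-0.7  0.1 12. ] [0.122 0.107 0.041]
20.68 [0.5331 0.2521 0.1416] [-0.7  0.1 12.5] [0.025 0.126 0.013]
```

Travel so far is about 1.4 mm at 14.5 N, close to the peak. I'll continue in small steps.

```bash
python3 -m creep '[{"xyz":[0.0001,-0.0001,0.0003],"twist":0,"jaw":0.1},{"xyz":[0.0001,-0.0001,0.0003],"twist":0,"jaw":0.1}]' >/dev/null && python3 chk.py 16 && 
python3 -m creep '[{"xyz":[0,0,0.0003],"twist":0,"jaw":0.1},{"xyz":[0,0,0.0003],"twist":0,"jaw":0.1}]' >/dev/null && python3 chk.py 16
```

```text
20.93 [0.5331 0.2521 0.1414] [ 0.2  0.8 12.5] [0.101 0.084 0.009]
21.18 [0.5328 0.2521 0.1403] [1.4 1.5 4.4] [ 0.368 -0.357  0.012]
```

```bash
python3 -m creep '[{"xyz":[0,0,0],"twist":0,"jaw":0.1},{"xyz":[0,0,0],"twist":0,"jaw":0.1}]' >/dev/null && python3 chk.py 16
python3 -m creep '[{"xyz":[0,0,0],"twist":0,"jaw":0.1},{"xyz":[0,0,0],"twist":0,"jaw":0.1}]' >/dev/null && python3 chk.py 16
```

```text
21.43 [0.5314 0.2514 0.1377] [4.1 2.2 3.2] [ 0.542 -0.67   0.072]
21.68 [0.5312 0.2514 0.1377] [4.2 2.7 3.4] [ 0.705 -1.047 -0.037]
```

The click came: force dropped and z fell by 5.3 mm to the stop. I'll undo the inward shift, then load to about 20 N.

```bash
python3 -m creep '[{"xyz":[-0.001,0.001,0],"twist":0,"jaw":0.1},{"xyz":[-0.0018,0.0016,0],"twist":0,"jaw":0.1},{"xyz":[-0.0018,0.0016,0],"twist":0,"jaw":0.1}]' >/dev/null && python3 chk.py 16
python3 -m creep '[{"xyz":[0,0,0.0006],"twist":0,"jaw":0.1},{"xyz":[0,0,0.0006],"twist":0,"jaw":0.1}]' >/dev/null && python3 chk.py 14 && 
python3 -m creep '[{"xyz":[0,0,0.0006],"twist":0,"jaw":0.1},{"xyz":[0,0,0.0006],"twist":0,"jaw":0.1}]' >/dev/null && python3 chk.py 14
```

```text
22.05 [0.5321 0.2516 0.1376] [0.  0.2 8.2] [ 0.179 -0.075 -0.011]
22.3 [0.5322 0.2516 0.1376] [-0.9  1.1 10.3] [ 0.04   0.146 -0.015]
22.55 [0.5323 0.2516 0.1375] [-1.1  0.  12.3] [-0.016  0.305  0.033]
```

```bash
python3 -m creep '[{"xyz":[0.0003,-0.0002,0.0006],"twist":0,"jaw":0.1},{"xyz":[0.0003,-0.0002,0.0006],"twist":0,"jaw":0.1}]' >/dev/null && python3 chk.py 16 && 
python3 -m creep '[{"xyz":[0.0003,-0.0002,0.0006],"twist":0,"jaw":0.1},{"xyz":[0.0003,-0.0002,0.0006],"twist":0,"jaw":0.1}]' >/dev/null && python3 chk.py 16 && 
python3 -m creep '[{"xyz":[0.0002,-0.0002,0.0004],"twist":0,"jaw":0.1},{"xyz":[0.0002,-0.0002,0.0004],"twist":0,"jaw":0.1}]' >/dev/null && python3 chk.py 16
python3 -m creep '[{"xyz":[0,0,0],"twist":0,"jaw":0.1},{"xyz":[0,0,0],"twist":0,"jaw":0.1}]' >/dev/null && python3 chk.py 16
```

```text
22.8 [0.5323 0.2516 0.1375] [-2.4 -1.  13.7] [-0.032  0.318 -0.023]
23.05 [0.5323 0.2516 0.1375] [-2.  -0.4 16.2] [-0.153  0.414 -0.033]
23.3 [0.5322 0.2516 0.1374] [-1.8 -0.5 16. ] [-0.099  0.415 -0.017]
```

```bash
python3 -m creep '[{"xyz":[0.0002,-0.0002,0.0005],"twist":0,"jaw":0.1},{"xyz":[0.0002,-0.0002,0.0005],"twist":0,"jaw":0.1},{"xyz":[0.0002,-0.0002,0.0005],"twist":0,"jaw":0.1},{"xyz":[0.0002,-0.0002,0.0005],"twist":0,"jaw":0.1},{"xyz":[0.0002,-0.0002,0.0005],"twist":0,"jaw":0.1}]' >/dev/null ; python3 chk.py 16
python3 -m creep '[{"xyz":[0,0,0],"twist":0,"jaw":0.1},{"xyz":[0,0,0],"twist":0,"jaw":0.1},{"xyz":[0,0,0],"twist":0,"jaw":0.1}]' >/dev/null ; python3 chk.py 16
```

```text
23.93 [0.5322 0.2516 0.1374] [-1.7 -1.  16.8] [-0.106  0.483  0.024]
24.3 [0.5322 0.2516 0.1374] [-2.4 -1.5 16.4] [-0.153  0.478  0.036]
```

Held for over 1 s at about 19 N with the cap home. I'll lift and return.

```bash
python3 -m creep '[{"xyz":[-0.0003,0.0003,-0.004],"twist":0,"jaw":0.1},{"xyz":[-0.0003,0.0003,-0.01],"twist":0,"jaw":0.1},{"xyz":[-0.0003,0.0003,-0.025],"twist":0,"jaw":0.1},{"xyz":[-0.0003,0.0003,-0.05],"twist":0,"jaw":0.1},{"xyz":[-0.0003,0.0003,-0.08],"twist":0,"jaw":0.1}]' >/dev/null
python3 -m creep '[{"xyz":[0,0,0],"twist":0,"jaw":0.1},{"xyz":[0,0,0],"twist":0,"jaw":0.1}]' >/dev/null
python3 - <<'E'
from h import *
go(.5512,-.1985,.205)
s=cams.snapshot("scene");cv2.imwrite("pics/s5.png",s)
g=(255*(s/255.)**.6).astype(np.uint8)
cv2.imwrite("pics/o5.png",cv2.resize(g[195:265,340:420],None,fx=8,fy=8,interpolation=cv2.INTER_CUBIC))
E
```

```text
pos [0.5308 0.2512 0.2125] shift [-0.1544 -0.4228  0.0079] F [-0.82 -0.42 -1.9 ] T [ 0.02 -0.03 -0.02] t 25.175 op 0.287 g 59.48268949985504 up [0.003 0.001 1.   ]
```

View pics/o5.png

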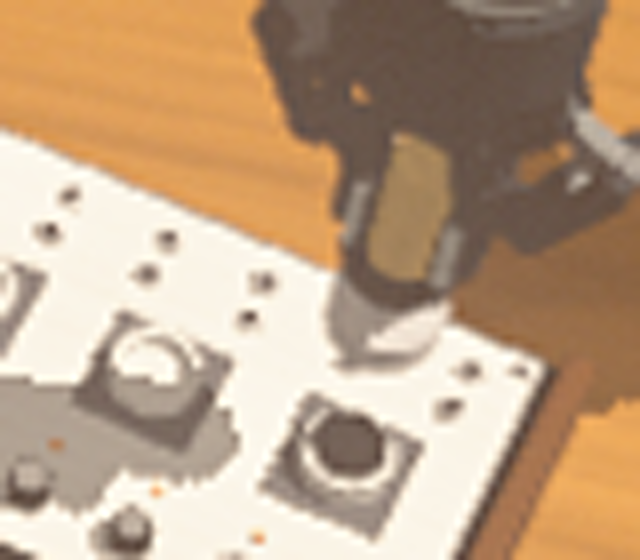

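The cap is seated level in its collar at about (383,250), and the tool is upright in the grip above it. I'll carry it back.

```bash
python3 -m creep '[{"xyz":[-0.01,-0.027,0],"twist":0,"jaw":0.1},{"xyz":[-0.026,-0.072,0],"twist":0,"jaw":0.1},{"xyz":[-0.044,-0.122,0],"twist":0,"jaw":0.1},{"xyz":[-0.062,-0.172,0],"twist":0,"jaw":0.1},{"xyz":[-0.079,-0.217,0],"twist":0,"jaw":0.1}]' >/dev/null
python3 -m creep '[{"xyz":[-0.017,-0.045,0],"twist":0,"jaw":0.1},{"xyz":[-0.034,-0.094,0],"twist":0,"jaw":0.1},{"xyz":[-0.052,-0.144,0],"twist":0,"jaw":0.1},{"xyz":[-0.068,-0.186,0],"twist":0,"jaw":0.1},{"xyz":[-0.075,-0.206,0],"twist":0,"jaw":0.1}]' >/dev/null
python3 -m creep '[{"xyz":[0,0,0],"twist":0,"jaw":0.1},{"xyz":[0,0,0],"twist":0,"jaw":0.1},{"xyz":[0,0,0],"twist":0,"jaw":0.1}]' >/dev/null
python3 -c "from h import *;go(.5512,-.1985,.09)"
```

```text
pos [ 0.5517 -0.1968  0.2138] shift [-1.000e-04 -1.800e-03  1.238e-01] F [ 0.07 -0.02 -1.59] T [-0.04  0.02 -0.05] t 26.85 op 0.293 g 59.44133162498474 up [ 0. -0.  1.]
```

```bash
python3 -m creep '[{"xyz":[0,-0.002,0.02],"twist":0,"jaw":0.1},{"xyz":[0,-0.002,0.05],"twist":0,"jaw":0.1},{"xyz":[0,-0.002,0.08],"twist":0,"jaw":0.1},{"xyz":[0,-0.002,0.105],"twist":0,"jaw":0.1},{"xyz":[0,-0.002,0.122],"twist":0,"jaw":0.1}]' >/dev/null
python3 -m creep '[{"xyz":[0,0,0],"twist":0,"jaw":0.1},{"xyz":[0,0,0],"twist":0,"jaw":0.1},{"xyz":[0,0,0.003],"twist":0,"jaw":0.1},{"xyz":[0,0,0.004],"twist":0,"jaw":0.1},{"xyz":[0,0,0.005],"twist":0,"jaw":0.1}]' >/dev/null; python3 chk.py 0.5 &&
python3 -m creep '[{"xyz":[0,0,0.001],"twist":0,"jaw":0.1},{"xyz":[0,0,0.0015],"twist":0,"jaw":0.1}]' >/dev/null && python3 chk.py 0.5 && 
python3 -m creep '[{"xyz":[0,0,0.001],"twist":0,"jaw":0.1},{"xyz":[0,0,0.0015],"twist":0,"jaw":0.1}]' >/dev/null && python3 chk.py 0.5 && 
python3 -m creep '[{"xyz":[0,0,0.001],"twist":0,"jaw":0.1},{"xyz":[0,0,0.001],"twist":0,"jaw":0.1}]' >/dev/null && python3 chk.py 0.5 && 
python3 -m creep '[{"xyz":[0,0,0.001],"twist":0,"jaw":0.1},{"xyz":[0,0,0.001],"twist":0,"jaw":0.1}]' >/dev/null && python3 chk.py 0.5 && 
python3 -m creep '[{"xyz":[0,0,0.001],"twist":0,"jaw":0.1},{"xyz":[0,0,0.001],"twist":0,"jaw":0.1}]' >/dev/null && python3 chk.py 0.5 && 
python3 -m creep '[{"xyz":[0,0,0.001],"twist":0,"jaw":0.1},{"xyz":[0,0,0.001],"twist":0,"jaw":0.1}]' >/dev/null && python3 chk.py 0.5
```

```text
28.1 [ 0.5513 -0.2001  0.0873] [-0.8  0.8 -1.8] [ 0.044  0.006 -0.002]
28.35 [ 0.5511 -0.2     0.0854] [-0.2  0.3 -1.3] [-0.023 -0.021  0.06 ]
28.6 [ 0.5511 -0.2     0.0839] [ 0.1 -0.3 -1.4] [-0.029  0.007  0.005]
28.85 [ 0.551  -0.2     0.0828] [ 0.7  0.4 -1.5] [ 0.017 -0.032  0.032]
29.1 [ 0.5511 -0.2     0.0819] [-0.4 -0.2 -1.7] [-0.038 -0.004  0.016]
29.35 [ 0.551  -0.2     0.0809] [-0.7  0.1 -1.3] [ 0.036 -0.004 -0.029]
29.6 [ 0.5512 -0.2001  0.0802] [-0.6 -0.8 -0.4] [-0.006  0.055  0.053]
```

```bash
python3 -m creep '[{"xyz":[0,0,0.0008],"twist":0,"jaw":0.1},{"xyz":[0,0,0.0008],"twist":0,"jaw":0.1}]' >/dev/null; python3 chk.py 5
python3 -m creep '[{"xyz":[0,0,0],"twist":0,"jaw":0.33},{"xyz":[0,0,0],"twist":0,"jaw":0.4},{"xyz":[0,0,0],"twist":0,"jaw":0.55},{"xyz":[0,0,0],"twist":0,"jaw":0.7},{"xyz":[0,0,0],"twist":0,"jaw":0.7}]' 
python3 -m creep '[{"xyz":[0,0,-0.02],"twist":0,"jaw":0.7},{"xyz":[0,0,-0.04],"twist":0,"jaw":0.7},{"xyz":[0,0,-0.07],"twist":0,"jaw":0.7},{"xyz":[0,0,-0.11],"twist":0,"jaw":0.7},{"xyz":[0,0,-0.15],"twist":0,"jaw":0.7}]' >/dev/null
python3 -m creep '[{"xyz":[0.05,0.03,0],"twist":0,"jaw":0.7},{"xyz":[0.1,0.06,0],"twist":0,"jaw":0.7},{"xyz":[0.1,0.06,0],"twist":0,"jaw":0.7}]'
python3 - <<'E'
from h import *
s=cams.snapshot("scene")
cv2.imwrite("pics/o6.png",cv2.resize(s[130:290,170:430],None,fx=3,fy=3,interpolation=cv2.INTER_CUBIC))
E
```

```text
29.85 [ 0.5515 -0.2002  0.0801] [-2.6  0.8  5.5] [0.208 0.427 0.012]
clock: 30.48
tool_pos: [0.5511, -0.2, 0.0791]
ee_rot: [-0.0, 0.152, 0.988, 0.0]
wrist_force: [-1.3, -0.1, -0.7]
opening: 0.701
gripper_force: 0.0
clock: 31.48
tool_pos: [0.4718, -0.1107, 0.2304]
ee_rot: [0.001, 0.151, 0.989, -0.0]
wrist_force: [0.4, -0.2, -0.2]
opening: 0.698
gripper_force: 0.0
```

View pics/o6.png

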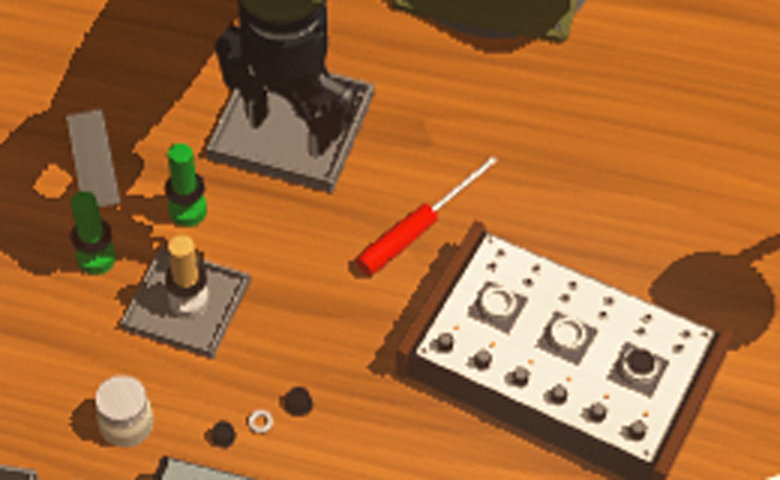

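The tool stands upright in its tray at about (231,219), the cap is home at about (384,251), everything else is undisturbed, and the gripper is clear. I'll hand in.

```bash
python3 -c "
from rig import arm
print(arm.sign_off())"
```

```text
the job is handed in; nothing more can be done
None
```

The cap clicked home and was held down with about 19 N for over a second; the tool stands released and upright in its tray, and I handed the job in at about 32 s (no verdict was shown).

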